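Load and gas the anaerobic jar

TASK

Press the green gas treadle fully down to its stop for a second and let it up, to vent the jar; then unscrew the jar's blue lid and swing it well aside, and put every small 40 mm dish on the bench into the jar so that it sits below the mouth. Swing the lid back over the jar, screw it fully home, and then press the treadle fully down for a second once more and let it up, to flush the jar with gas. Leave everything else on the bench where it is.

Things in the scene. Friction and masses are not known exactly. Their poses are not given: they have to be found in the camera images.
- jar_in (a point): centre of the jar's inner floor, 8 mm above the bench. The jar is a fixed upright clear cylinder, 112 mm outside and 102 mm inside diameter, mouth at 68 mm above the bench (60 mm above this point), on a grey foot 128 mm across. Axes: y points from the jar's axis to the steel hinge post (100 mm away), z up
- lid (a joint): turn of the blue screw lid in its collar, rad: 0 = screwed fully home (starts within 0.1 of it), grows as it is unscrewed anticlockwise seen from above, end stop 2.6. It rises 5 mm per rad without leaving its axis in the collar; its plug hangs 8 mm into the mouth, so it swings aside only when unscrewed past 1.7. Friction 0.06 N m; stays where left
- lid_grip (a point): centre of the upright white grip bar on the lid, 56 mm long (its x axis), 16 mm thick (y), 26 mm high, standing on the lid disc (116 mm across). The point is on the lid's axis, 13 mm above the disc's top face and 13 mm below the bar's top; 93 mm above the bench when screwed home. Turns with the lid, swings with the arm
- swing (a joint): swing of the aluminium arm and collar that carry the lid, rad: 0 = lid over the jar (end stop), grows anticlockwise seen from above as the lid swings away, to a stop at 1.75. Friction 0.12 N m; stays where left
- swing_pivot (a point): on the vertical axis of the arm's hinge post, 74 mm above the bench
- swing_peg (a point): yellow upright round peg on the collar by which to swing the arm: 16 mm diameter, 36 mm high, rigid on the arm. The point is on its axis at mid-height, 97 mm above the bench (18 mm above the tab it stands on); 123 mm from the pivot axis, 72 mm from the lid's axis
- pedal (a joint): green treadle of the gas valve, rad: 0 = up, 0.22 = fully down at its stop; springs back when released. The small dial needle behind it turns with it
- pedal_top (a point): on the top face of the green treadle plate (70 mm wide, 130 mm long), 110 mm from its hinge and 25 mm from its free end; 51 mm above the bench when up, 27 mm when fully down. Axes: x from the free end to the hinge, z out of the plate. Pushing down here takes 3 N to start, 7 N at the stop. A grey valve block 50 mm high (with dial) stands behind the hinge
- dish_red: a small round culture dish with a flat closed cover, 40 mm across and 11 mm high, lying flat; origin at the centre of its underside; 25 g (may be absent). Colour: red
- dish_yellow: a small round culture dish with a flat closed cover, 40 mm across and 11 mm high, lying flat; origin at the centre of its underside; 25 g (may be absent). Colour: yellow
- dish_green: a small round culture dish with a flat closed cover, 40 mm across and 11 mm high, lying flat; origin at the centre of its underside; 25 g (may be absent). Colour: green
- dish_orange: a small round culture dish with a flat closed cover, 40 mm across and 11 mm high, lying flat; origin at the centre of its underside; 25 g (may be absent). Colour: orange
- plates: stack of three red 90 mm plates, 45 mm high (a bystander, to be left where it is); origin at the centre of its underside
- tube_rack: orange rack 50 x 100 mm with three capped tubes, 82 mm high (a bystander, to be left where it is); origin at the centre of its underside
- wash_bottle: white flat bottle 70 x 100 mm, 180 mm high (a bystander, to be left where it is); origin at the centre of its underside
- pipette: white and grey pipette lying along its x axis, from 80 mm behind to 160 mm ahead of its origin, 24 mm thick (a bystander, to be left where it is); origin at the centre of its underside
- big_plate: single 90 mm plate, 15 mm high, dark brown (a bystander, to be left where it is); origin at the centre of its underside
- slide_box: blue box 80 x 100 x 40 mm (a bystander, to be left where it is); origin at the centre of its underside
Things that resemble listed ones, but are neither listed nor needed, are in the scene too. Leave any grey or pink look-alike of the dish_orange alone. Leave any black or turquoise look-alike of the dish_yellow alone.

How it is judged (in metres and radians):
On the way, in this order (a step that is already met when the one before it is completed fails the run):
1. the treadle is pressed to its stop while the lid is still screwed on (value of joint pedal above 0.19 rad and value of joint lid below 0.5 rad and value of joint swing below 0.07 rad), for 0.4 s.
2. the lid is unscrewed and swung well aside, with the treadle up (value of joint swing above 1.3 rad and value of joint pedal below 0.05 rad), for 0.2 s.
3. every small dish is in the jar, below its mouth (horizontal distance between each of dish_red, dish_yellow, dish_green, dish_orange and jar_in below 0.048 m and z of dish_red in the frame of jar_in between -0.005 and 0.048 m and z of dish_yellow in the frame of jar_in between -0.005 and 0.048 m and z of dish_green in the frame of jar_in between -0.005 and 0.048 m and z of dish_orange in the frame of jar_in between -0.005 and 0.048 m), for 0.3 s.
4. the lid is back over the jar and screwed home, dishes inside (all of step 3 and value of joint swing below 0.07 rad and value of joint lid below 0.2 rad), for 0.3 s.
5. the treadle is pressed to its stop again with the lid screwed home (value of joint swing below 0.07 rad and value of joint lid below 0.2 rad and value of joint pedal above 0.19 rad), for 0.4 s.
At the end, for the whole second after the job is handed in: Every small dish present lies at rest in the jar (centre within 48 mm of its axis, underside less than 48 mm above its inner floor), the lid is over the jar (swing below 0.07 rad) and screwed home (below 0.2 rad), and the treadle is up (below 0.05 rad) (all of step 4 and linear speed of each of dish_red, dish_yellow, dish_green, dish_orange below 0.03 m/s and value of joint pedal below 0.05 rad); the robot touches nothing.
It fails at once if a bystander is moved more than 30 mm (distance of any of plates, tube_rack, wash_bottle, pipette, big_plate, slide_box from where it was at the start of the episode above 0.03 m).
Of dish_red, dish_yellow, dish_green, dish_orange only 2 to 4 are there at a start; the rules pass over those that are not, and their reading is None.
At some moment in a run one of dish_red, dish_yellow, dish_green, dish_orange may be knocked a few centimetres aside while the robot is not near it.
Once in a run the grip may slacken for a moment while it holds something.
It also fails if it takes over 210 s, if anything falls off the work surface, if the arm or the gripper's body presses on something with over 40 N, if the wrist force passes 120 N, or if a joint passes its speed limit or range.

ROBOT

A 6-joint arm with a two-finger parallel gripper is mounted at the origin on the work surface. World frame = base frame: x ahead of the robot, y to its left, z up, the work surface at z = 0. Lengths are in mm, angles in degrees, forces in N, time in s.
With the tool pointing down it reaches from about 300 to 850 mm from the base axis. Payload 4.2 kg.
Tool frame: the origin (TCP) lies on the centre line of the jaws, within the pads' length; the fingertips stand 14 mm ahead of it and the grasp point (between the pads) lies 5 mm behind it; z points along the fingers, y is the line along which they close (so a half turn about z gives the same grasp; the last joint's range is limited). The gripper opens to 91 mm and grips with 3 to 60 N. Pads are 32 mm wide; open, the fingers measure 118 mm over their backs; the gripper's body (76 mm by 178 mm) begins 60 mm behind the grasp point.
Start: joints at [-72.193, 18.312, 89.639, -0, 72.044, -1.146], TCP at [186.763, -543.839, 227.976] pointing down, gripper open.
Joint ranges: [-177.97, 177.97], [-48.28, 115.42], [12.27, 149.76], [-77.06, 257.06], [2.81, 150.46], [-146.56, 146.56]. Speed limits (degrees/s): [147.25, 147.25, 180, 180, 180, 180].

INTERFACE

Orientations are given as [roll, pitch, yaw] about the fixed x, y, z axes, in that order (R = Rz(yaw) Ry(pitch) Rx(roll)).
In Python, from workcell import * gives the robot as it stands. The module is installed in compiled form; this text tells all that it offers.
- The arm moves only by the shell command python3 -m crank 'ROWS' [FORCE]. ROWS is JSON, a list of rows, each an object of numbers: "grip": the finger opening in m, from 0 to 0.0912; "x", "y", "z": the shift along the tool's x, y, z in m; "yaw": the turn about the tool's z in rad. In form: [{"grip": .., "x": .., "y": .., "z": .., "yaw": ..}, ...]. A call has exactly 5 rows; each row is the pose to reach, as a shift and turn from the pose commanded when the call began, along the tool's axes at that moment; what a row does not reach only later rows make up. A row lasts 1/12 s, in which the tool goes at most 41.7 mm and 7.16 degrees, less where a joint would pass 70% of its speed; a pose out of reach is approached as far as the arm can. A call with a gripper value outside its range is refused whole. The fingers move at their own pace and stop on an object; FORCE is the grip in N (left out, the last holds). Time passes only in rows, so rows that repeat a pose let the fingers close, or fill a call up. It gives the time, the measured TCP pose, the force, the opening and the grip force at its end, in the units of the state.
- state(): the state, without advancing time (a new reading comes with each control period).
- grab_frame(name): name is "side" or "top" or "wrist"; returns the picture (400x640x3 uint8, red, green, blue); there is no depth.
- camera_model(name): a dict with "intrinsics" (3x3 intrinsics, pixels), "R" (3x3) and "t" (3): a world point X has camera coordinates R X + t. Camera axes: x right, y down, z forward; pixel columns grow to the right and rows downward; lengths in mm; the calibration is good to about 2 mm. A picture is of the moment at which its call begins: read the wrist's pose just before it. camera_model takes no time and is no camera call; for the wrist camera it gives the pose at the moment of the call.
- job_done(): hands the job in; it is judged then, once.
The state is a dict: "time_s": time; "qpos": joint angles; "qvel": joint speeds; "effort": joint torques, N m; "ee_pos": TCP position; "ee_rot": TCP orientation; "force": force on the tool from outside, world axes, zero at the start; "torque": the same for the moment, N m; "gripper_width": finger opening in mm; "gripper_force": force on a finger pad.
Only numpy, scipy, OpenCV 4.12 (cv2) and the standard library are available. Lean on these libraries where they do the work, as an engineer would, in place of code of your own. Each camera call takes 0.05 s, during which the arm holds its last target. There are 200 camera calls.

## Working session

There is one attempt and no reset: what is moved stays moved. The work goes in short steps, Python scripts to look and compute and a shell command to move; the robot and the scene stay as the last step left them, time stands still between calls to the robot, and variables do not carry over. Pictures are saved under pics/ and viewed, at most 14 in all, crops included, and the job is handed in when it is done.

```bash
mkdir -p pics; python3 - <<'E'
from workcell import *
import cv2
s=state();print(s)
for n in("top","side"):
    f=grab_frame(n);cv2.imwrite(f"pics/{n}0.png",cv2.cvtColor(f,cv2.COLOR_RGB2BGR))
    c=camera_model(n);print(n,c)
E
```

```text
{'time_s': 0.0, 'qpos': array([-7.21932055e+01,  1.83526526e+01,  8.97060792e+01, -7.59307239e-04,
        7.20414233e+01, -1.14633415e+00]), 'qvel': array([ 0.02659847, -0.04180118, -0.05203876, -0.01879928,  0.00609974,
        0.03807093]), 'effort': array([ 2.63977759e-03, -4.12460375e+01, -2.31970865e+01,  7.29299197e-02,
        4.57563624e-02, -1.58644666e-04]), 'ee_pos': array([ 186.60792897, -543.38692139,  227.11231139]), 'ee_rot': array([-1.79899851e+02, -1.28193996e-03,  1.89533623e+01]), 'force': array([-0.26804257,  0.62858362,  0.55298317]), 'torque': array([-0.02654379,  0.04800528,  0.0015273 ]), 'gripper_force': 0.0, 'gripper_width': 91.19320820753774}
top {'intrinsics': array([[435.17955081,   0.        , 325.74500886],
       [  0.        , 435.17955081, 204.41851041],
       [  0.        ,   0.        ,   1.        ]]), 'R': array([[ 0.0262655 , -0.99960205,  0.01028952],
       [-0.98572386, -0.02761051, -0.16609072],
       [ 0.16630872, -0.00578017, -0.98605679]]), 't': array([  52.27762256,  569.69772596, 1119.49426898])}
side {'intrinsics': array([[485.96813087,   0.        , 322.30967287],
       [  0.        , 485.96813087, 197.40224505],
       [  0.        ,   0.        ,   1.        ]]), 'R': array([[ 0.99624867,  0.086528  , -0.00121926],
       [ 0.06201312, -0.72367951, -0.68734441],
       [-0.06035689,  0.68469035, -0.72633062]]), 't': array([-574.13078627,   75.80927582, 1429.28885417])}
```

View pics/top0.png

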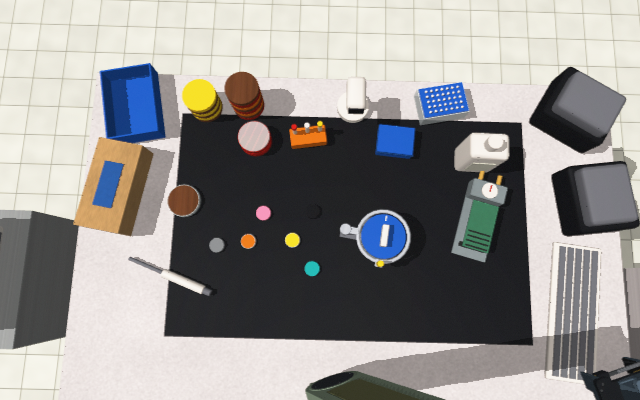

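View pics/side0.png

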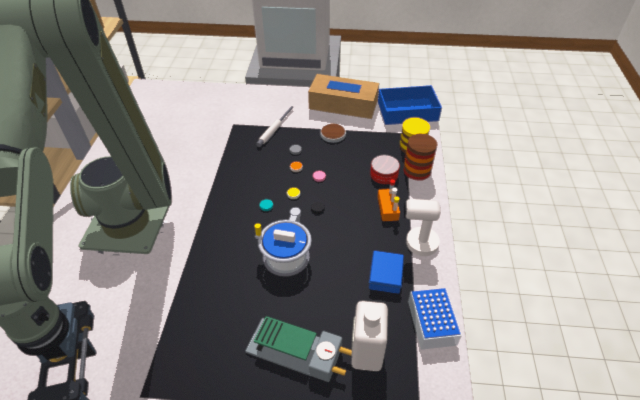

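The top view shows orange (248,241), yellow (292,240), and the look-alikes grey (217,245), pink (263,213), black (313,211) and turquoise (312,268). The jar with its blue lid is at (384,237), hinge post at (346,230), peg at (381,264), treadle at (478,228). I choose orange and yellow, and see no red or green dish. Next I measure these and check them in one close crop.

```bash
cat > h.py <<'E'
from workcell import *
import numpy as np, cv2
def save(f,p): cv2.imwrite(p,cv2.cvtColor(f,cv2.COLOR_RGB2BGR))
def ray(n,u,v,z,c=None):
    c=c or camera_model(n);K,R,t=c["intrinsics"],np.array(c["R"]),np.array(c["t"])
    d=R.T@np.linalg.solve(K,[u,v,1.]);o=-R.T@t
    return (o+d*(z-o[2])/d[2])
def proj(n,X,c=None):
    c=c or camera_model(n);p=c["intrinsics"]@(c["R"]@np.array(X,float)+c["t"]);return p[:2]/p[2]
def blobs(f,lo,hi,mn=15):
    m=cv2.inRange(cv2.cvtColor(f,cv2.COLOR_RGB2HSV),lo,hi)
    n,_,s,c=cv2.connectedComponentsWithStats(m)
    return [(c[i].round(1),int(s[i,4])) for i in range(1,n) if s[i,4]>=mn]
E
python3 - <<'E'
from h import *
t=cv2.cvtColor(cv2.imread("pics/top0.png"),cv2.COLOR_BGR2RGB)
s=cv2.cvtColor(cv2.imread("pics/side0.png"),cv2.COLOR_BGR2RGB)
a=cv2.resize(t[190:290,190:430],None,fx=3.3,fy=3,interpolation=cv2.INTER_CUBIC)
b=cv2.resize(s[130:280,230:350],None,fx=2,fy=2,interpolation=cv2.INTER_CUBIC)
c=cv2.resize(t[165:270,440:530],None,fx=2.8,fy=2.8,interpolation=cv2.INTER_CUBIC)
o=np.zeros((600,792,3),np.uint8);o[:300]=a[:300];o[300:600,:240]=b;o[300:594,250:502]=c
save(o,"pics/crop1.png")
for n,f in(("top",t),("side",s)):
  for k,lo,hi in(("yel",(24,150,130),(34,255,255)),("ora",(8,150,130),(20,255,255)),("red",(0,150,100),(6,255,255)),("grn",(50,60,60),(82,255,255)),("blu",(100,150,80),(125,255,255))):
    for p,ar in blobs(f,lo,hi): 
      if ar<8000: print(n,k,p,ar,ray(n,*p,11)[:2].round())
for n,u,v,z in(("top",384,237,80),("top",385,234,106),("top",381,264,115),("side",258,229,115),("side",285,236,106)): print(n,ray(n,u,v,z).round())
E
```

```text
top yel [198.8  95.2] 862 [883. 441.]
top yel [207.1 113.2] 27 [829. 414.]
top yel [209.7 117.3] 25 [817. 405.]
top yel [319.4 123.3] 25 [808.  92.]
top yel [291.7 239.6] 144 [474. 158.]
top yel [379.9 263.4] 36 [416. -83.]
top ora [235.9 106.5] 17 [852. 333.]
top ora [307.6 135.8] 544 [770. 124.]
top ora [481.  174.6] 32 [ 671. -366.]
top ora [498.5 179.5] 38 [ 659. -415.]
top ora [247.3 240.9] 141 [468. 278.]
top red [293.5 126.6] 33 [796. 165.]
top red [256.9 150.7] 93 [722. 266.]
top grn [480.5 225.1] 1214 [ 528. -360.]
top blu [132.  103.4] 4185 [852. 630.]
top blu [442.9  99.8] 939 [ 890. -263.]
top blu [394.9 140.9] 1174 [ 763. -124.]
top blu [107.6 183.8] 806 [615. 674.]
top blu [383.2 236.2] 1387 [490. -92.]
side yel [415.2 126.2] 383 [862. 517.]
side yel [404.  138.8] 15 [820. 444.]
side yel [403.  145.8] 15 [816. 406.]
side yel [293.2 191.7] 84 [472. 159.]
side yel [396.6 198.8] 20 [790. 156.]
side yel [257.4 228.3] 53 [388.   4.]
side ora [419.  134.3] 15 [873. 473.]
side ora [412.7 157.9] 30 [846. 347.]
side ora [295.7 165. ] 77 [465. 280.]
side ora [411.  168.5] 32 [839. 295.]
side ora [386.4 202.6] 370 [759. 138.]
side ora [344.8 350.1] 51 [ 660. -346.]
side ora [338.3 370. ] 66 [ 647. -396.]
side red [383.6 177. ] 202 [750. 248.]
side grn [285.6 337.5] 1589 [ 516. -326.]
side blu [343.7  86.3] 199 [595. 744.]
side blu [408.3 103.7] 1834 [842. 650.]
side blu [284.  241.1] 919 [471. -35.]
side blu [386.1 271.5] 1245 [ 757. -114.]
side blu [434.9 313.7] 1076 [ 878. -231.]
top [482. -84.  80.]
top [487. -83. 106.]
top [411. -72. 115.]
side [416. -82. 115.]
side [487. -92. 106.]
```

View pics/crop1.png

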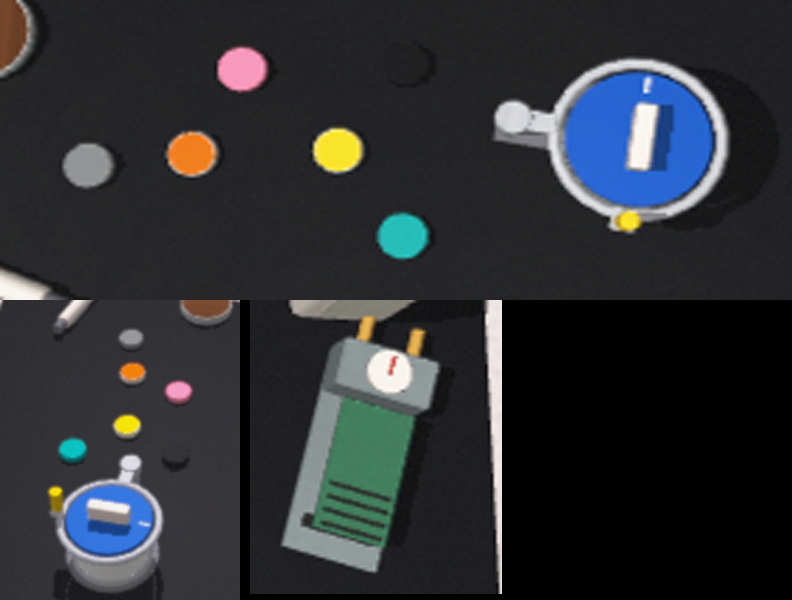

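Orange (248,241) and yellow (292,240) have the white rim of closed dishes, so those are the two. The post is at about (345,229), the bar at (385,236), and the treadle's free end is near the bottom. Next: triangulate the treadle and jar, with a helper that gives tool-frame shifts.

```bash
cat >> h.py <<'E'
from scipy.optimize import least_squares
from scipy.spatial.transform import Rotation as Ro
def tri(obs):
    r=least_squares(lambda X:np.concatenate([proj(n,X)-p for n,p in obs]),[480,0,60]);return r.x.round(1),r.fun.round(1)
def go(X=None,yaw=None):
    """tool-frame shift (m) and yaw (rad) from the measured pose to world X (mm), world yaw deg (tool y line)"""
    s=state();R=Ro.from_euler("xyz",s["ee_rot"],degrees=True).as_matrix()
    d=R.T@(np.array(X)-s["ee_pos"])/1000 if X is not None else None
    w=None if yaw is None else -np.deg2rad((yaw-s["ee_rot"][2]+90)%180-90)
    print("shift",None if d is None else d.round(4),"yaw",w,"ee",s["ee_pos"].round(1),s["ee_rot"].round(1),"t",s["time_s"],"q6",s["qpos"][5].round(1))
E
python3 - <<'E'
from h import *
print("bar",tri([("top",(384.8,235.7)),("side",(284,235.5))]))
print("peg",tri([("top",(379.9,263.4)),("side",(257.4,228.3))]))
print("post",tri([("top",(345,229.3)),("side",(295,211.5))]))
for q,z in(((473.9,200.7),30),((498.9,206.1),30),((487.1,252.5),55),((463.2,245.4),55)): print(ray("top",*q,z).round())
s=cv2.cvtColor(cv2.imread("pics/side0.png"),cv2.COLOR_BGR2RGB)
m=cv2.inRange(cv2.cvtColor(s,cv2.COLOR_RGB2HSV),(50,60,60),(82,255,255));m[:300]=0
b=cv2.boxPoints(cv2.minAreaRect(cv2.findNonZero(m)));
for p in b: print("side",p.round(),ray("side",*p,30).round(),ray("side",*p,55).round())
E
```

```text
bar (array([483.2, -84. ,  97.3]), array([ 0. ,  0.1,  0.1, -0. ]))
peg (array([412.1, -71.2, 104.3]), array([ 0.1,  0.4,  0.4, -0.1]))
post (array([498.7,  16.5,  80.8]), array([ 0.,  0.,  0., -0.]))
[ 593. -337.   30.]
[ 580. -405.   30.]
[ 451. -359.   55.]
[ 468. -297.   55.]
side [253. 342.] [ 444. -355.   30.] [ 449. -367.   55.]
side [262. 314.] [ 453. -279.   30.] [ 458. -293.   55.]
side [317. 332.] [ 590. -316.   30.] [ 592. -329.   55.]
side [307. 360.] [ 575. -388.   30.] [ 577. -399.   55.]
```

```bash
python3 - <<'E'
from h import *
go([484,-337,75])
E
```

```text
shift [ 0.3483 -0.0984  0.1524] yaw None ee [ 186.6 -543.4  227.2] [-179.9   -0.    19. ] t 0.1 q6 -1.1
```

```bash
python3 -m crank '[{"grip":0,"x":0.035,"y":-0.01,"z":0.01},{"grip":0,"x":0.07,"y":-0.02,"z":0.02},{"grip":0,"x":0.105,"y":-0.03,"z":0.03},{"grip":0,"x":0.14,"y":-0.04,"z":0.04},{"grip":0,"x":0.175,"y":-0.05,"z":0.05}]' 30
python3 -m crank '[{"grip":0,"x":0.035,"y":-0.01,"z":0.02},{"grip":0,"x":0.07,"y":-0.02,"z":0.04},{"grip":0,"x":0.105,"y":-0.03,"z":0.06},{"grip":0,"x":0.14,"y":-0.04,"z":0.08},{"grip":0,"x":0.173,"y":-0.048,"z":0.1}]' 30
python3 -c "
from h import *
go([484,-337,41])
print(state()['force'])"
```

```text
shift [ 0.3483 -0.0984  0.1864] yaw None ee [ 186.6 -543.4  227.2] [-179.9   -0.    19. ] t 0.1 q6 -1.1
[-0.20878476 -0.3613364   0.46542577]validation failed for argument at $[0]...
validation failed for argument at $[0]...
```

```bash
python3 -m crank '[{"grip":0,"x":0.035,"y":-0.01,"z":0.01,"yaw":0},{"grip":0,"x":0.07,"y":-0.02,"z":0.02,"yaw":0},{"grip":0,"x":0.105,"y":-0.03,"z":0.03,"yaw":0},{"grip":0,"x":0.14,"y":-0.04,"z":0.04,"yaw":0},{"grip":0,"x":0.175,"y":-0.05,"z":0.05,"yaw":0}]' 30
python3 -m crank '[{"grip":0,"x":0.035,"y":-0.01,"z":0.02,"yaw":0},{"grip":0,"x":0.07,"y":-0.02,"z":0.04,"yaw":0},{"grip":0,"x":0.105,"y":-0.03,"z":0.06,"yaw":0},{"grip":0,"x":0.14,"y":-0.04,"z":0.08,"yaw":0},{"grip":0,"x":0.173,"y":-0.048,"z":0.1,"yaw":0}]' 30
python3 -c "
from h import *
go([484,-337,41])
print(state()['force'])"
```

```text
time_s: 0.52
ee_pos: [336.9, -438.4, 177.2]
ee_rot: [-180.0, 0.0, 18.9]
force: [0.2, -0.2, 1.0]
gripper_width: 60.5
gripper_force: 0.0
time_s: 0.93
ee_pos: [485.2, -336.4, 76.7]
ee_rot: [-180.0, 0.0, 19.0]
force: [0.2, -0.2, 0.6]
gripper_width: 27.3
gripper_force: 0.0
shift [-0.0013  0.0002  0.0357] yaw None ee [ 485.2 -336.4   76.7] [-180.    0.   19.] t 0.9333 q6 35.2
[ 0.2193737  -0.2162278   0.62686212]
```

```bash
python3 -m crank '[{"grip":0,"x":0,"y":0,"z":0.01,"yaw":0},{"grip":0,"x":0,"y":0,"z":0.02,"yaw":0},{"grip":0,"x":0,"y":0,"z":0.027,"yaw":0},{"grip":0,"x":0,"y":0,"z":0.032,"yaw":0},{"grip":0,"x":0,"y":0,"z":0.036,"yaw":0}]' 30
python3 -m crank '[{"grip":0,"x":0,"y":0,"z":0.001,"yaw":0},{"grip":0,"x":0,"y":0,"z":0.002,"yaw":0},{"grip":0,"x":0,"y":0,"z":0.002,"yaw":0},{"grip":0,"x":0,"y":0,"z":0.002,"yaw":0},{"grip":0,"x":0,"y":0,"z":0.002,"yaw":0}]'
python3 -c "
from h import *
save(grab_frame('top'),'pics/top1.png')"
```

```text
time_s: 1.35
ee_pos: [486.5, -341.7, 44.4]
ee_rot: [179.5, -0.3, 18.9]
force: [0.8, 0.7, 25.3]
gripper_width: 0.6
gripper_force: 12.8
time_s: 1.77
ee_pos: [486.5, -341.7, 44.7]
ee_rot: [179.5, -0.4, 18.8]
force: [1.0, 1.1, 18.4]
gripper_width: 0.6
gripper_force: 9.1
```

```bash
python3 -m crank '[{"grip":0,"x":0,"y":0,"z":0,"yaw":0},{"grip":0,"x":0,"y":0,"z":0,"yaw":0},{"grip":0,"x":0,"y":0,"z":0,"yaw":0},{"grip":0,"x":0,"y":0,"z":0,"yaw":0},{"grip":0,"x":0,"y":0,"z":0,"yaw":0}]'
python3 -c "
from h import *
f=grab_frame('top');g=grab_frame('side')
o=np.hstack([cv2.resize(f[165:275,440:530],(400,489)),cv2.resize(g[290:390,235:360],(400,489))]);save(o,'pics/press1.png')"
```

```text
time_s: 2.23
ee_pos: [486.5, -341.7, 44.7]
ee_rot: [179.5, -0.4, 18.8]
force: [-0.1, 1.5, 18.9]
gripper_width: 0.4
gripper_force: 9.1
```

View pics/press1.png

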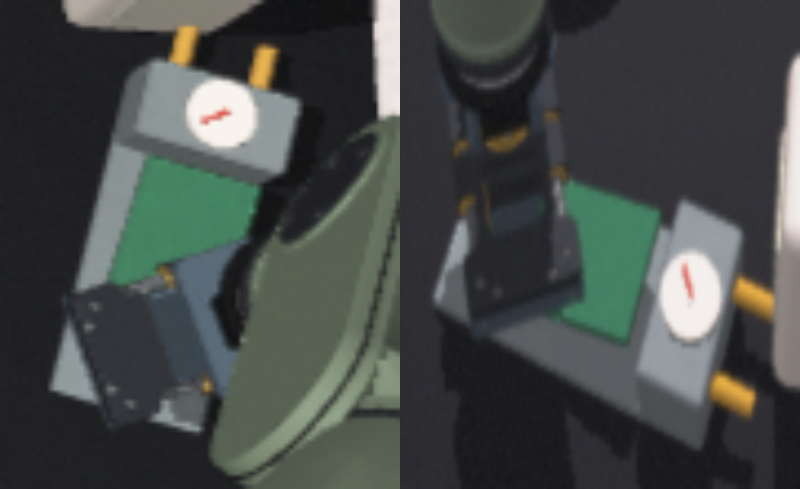

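The treadle is flat, the needle has turned, and the force is well above 7 N, so it is at its stop. I release it and move over the jar for a wrist look.

```bash
python3 -m crank '[{"grip":0,"x":0,"y":0,"z":-0.02,"yaw":0},{"grip":0,"x":0,"y":0,"z":-0.06,"yaw":0},{"grip":0,"x":0,"y":0,"z":-0.1,"yaw":0},{"grip":0,"x":0,"y":0,"z":-0.14,"yaw":0},{"grip":0,"x":0,"y":0,"z":-0.18,"yaw":0}]'
python3 -c "
from h import *
go([440,-84,240],-16)
print(state()['force'])"
```

```text
time_s: 2.75
ee_pos: [482.1, -339.0, 221.9]
ee_rot: [-180.0, 0.1, 18.8]
force: [0.8, -0.8, -0.1]
gripper_width: -0.1
gripper_force: 0.0
shift [ 0.0425 -0.2549 -0.0181] yaw 0.6080970009595731 ee [ 482.1 -339.   221.9] [-1.80e+02  1.00e-01  1.88e+01] t 2.75 q6 35.0
[ 0.79286197 -0.79754802 -0.13378554]
```

```bash
python3 -m crank '[{"grip":0.03,"x":0.007,"y":-0.04,"z":-0.004,"yaw":0},{"grip":0.06,"x":0.014,"y":-0.08,"z":-0.008,"yaw":0},{"grip":0.09,"x":0.02,"y":-0.12,"z":-0.012,"yaw":0},{"grip":0.09,"x":0.027,"y":-0.16,"z":-0.016,"yaw":0},{"grip":0.09,"x":0.034,"y":-0.2,"z":-0.018,"yaw":0}]'
python3 -m crank '[{"grip":0.09,"x":0.005,"y":-0.03,"z":0,"yaw":0.12},{"grip":0.09,"x":0.008,"y":-0.055,"z":0,"yaw":0.24},{"grip":0.09,"x":0.008,"y":-0.055,"z":0,"yaw":0.36},{"grip":0.09,"x":0.008,"y":-0.055,"z":0,"yaw":0.48},{"grip":0.09,"x":0.008,"y":-0.055,"z":0,"yaw":0.6}]'
python3 -m crank '[{"grip":0.09,"x":0,"y":0,"z":0,"yaw":0},{"grip":0.09,"x":0,"y":0,"z":0,"yaw":0},{"grip":0.09,"x":0,"y":0,"z":0,"yaw":0},{"grip":0.09,"x":0,"y":0,"z":0,"yaw":0},{"grip":0.09,"x":0,"y":0,"z":0,"yaw":0}]'
python3 -c "
from h import *
import pickle
pickle.dump(camera_model('wrist'),open('w1.pkl','wb'));f=grab_frame('wrist');save(f,'pics/w1.png');go()
c=camera_model('wrist');print(proj('wrist',[483,-84,106],c),proj('wrist',[498,15,81],c),proj('wrist',[412,-71,115],c),c['t'])"
```

```text
time_s: 3.17
ee_pos: [449.5, -137.6, 238.4]
ee_rot: [180.0, 0.0, 18.8]
force: [1.1, 0.2, 0.6]
gripper_width: 31.3
gripper_force: 0.0
time_s: 3.58
ee_pos: [439.8, -83.9, 238.0]
ee_rot: [179.9, 0.0, -15.8]
force: [0.3, 0.3, 0.3]
gripper_width: 64.4
gripper_force: 0.0
time_s: 4.0
ee_pos: [440.9, -83.6, 237.9]
ee_rot: [180.0, 0.0, -15.4]
force: [-0.9, -0.0, -0.2]
gripper_width: 90.0
gripper_force: 0.0
shift None yaw None ee [440.9 -83.5 237.9] [180.    0.  -15.4] t 4.05 q6 93.2
[308.96228215 153.87566424] [218.17733934 162.15372007] [315.59780431 225.33423224] [ 36.45760627 397.16882456 520.75741192]
```

View pics/w1.png

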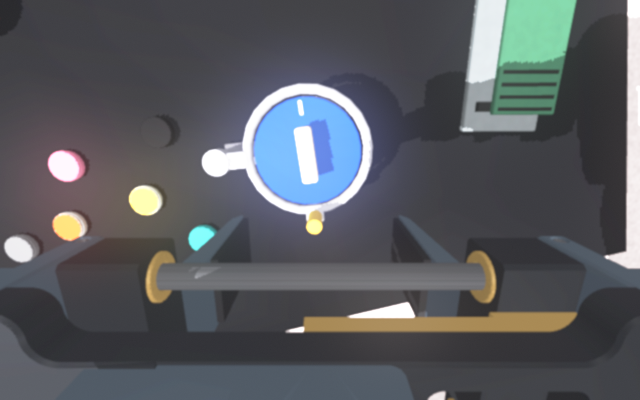

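The bar is at (306,155), the peg at (314,226) and the post at (216,162). These agree with my estimates within 3 px. I refine the bar's angle and the distances.

```bash
python3 - <<'E'
from h import *
import pickle
c=pickle.load(open('w1.pkl','rb'))
f=cv2.cvtColor(cv2.imread('pics/w1.png'),cv2.COLOR_BGR2RGB)
m=cv2.inRange(cv2.cvtColor(f,cv2.COLOR_RGB2HSV),(0,0,225),(179,60,255));k=np.zeros_like(m);k[120:190,280:335]=m[120:190,280:335]
r=cv2.minAreaRect(cv2.findNonZero(k));print(r)
b=cv2.boxPoints(r);P=np.array([ray('w',*p,106,c) for p in b]);print(P.round(1),P.mean(0).round(1))
print("post",ray('w',216,162,81,c).round(1),"peg",ray('w',314,226,115,c).round(1))
for n in((69,226),(146,200)):print(ray('w',*n,11,c).round(1))
mb=cv2.inRange(cv2.cvtColor(f,cv2.COLOR_RGB2HSV),(100,120,100),(125,255,255));mb[:,:240]=0;mb[:,380:]=0;mb[220:]=0
e=cv2.fitEllipse(cv2.convexHull(cv2.findNonZero(mb)));print("disc",e,ray('w',*e[0],80,c).round(1))
E
```

```text
((305.9364013671875, 154.58668518066406), (57.70570755004883, 17.9427490234375), 81.25383758544922)
[[511.6 -76.  106. ]
 [509.5 -93.2 106. ]
 [453.1 -86.3 106. ]
 [455.2 -68.2 106. ]] [482.3 -80.9 106. ]
post [498.7  17.1  81. ] peg [411.7 -69.3 115. ]
[465.8 276.2  11. ]
[472.  155.6  11. ]
disc ((307.17633056640625, 149.603759765625), (107.1334457397461, 108.80941009521484), 141.44619750976562) [485.1 -81.7  80. ]
```

```bash
python3 -c "
from h import *
go([483.2,-82,97],-7.5)"
```

```text
shift [ 0.0404 -0.0128  0.1409] yaw -0.13786650855302493 ee [440.9 -83.5 237.9] [180.    0.  -15.4] t 4.05 q6 93.2
```

```bash
python3 -m crank '[{"grip":0.05,"x":0.02,"y":-0.006,"z":0,"yaw":-0.07},{"grip":0.05,"x":0.04,"y":-0.013,"z":0.02,"yaw":-0.138},{"grip":0.05,"x":0.0404,"y":-0.0128,"z":0.045,"yaw":-0.138},{"grip":0.05,"x":0.0404,"y":-0.0128,"z":0.07,"yaw":-0.138},{"grip":0.05,"x":0.0404,"y":-0.0128,"z":0.09,"yaw":-0.138}]' 30
python3 -m crank '[{"grip":0.05,"x":0,"y":0,"z":0.012,"yaw":0},{"grip":0.05,"x":0,"y":0,"z":0.025,"yaw":0},{"grip":0.05,"x":0,"y":0,"z":0.04,"yaw":0},{"grip":0.05,"x":0,"y":0,"z":0.051,"yaw":0},{"grip":0.05,"x":0,"y":0,"z":0.051,"yaw":0}]'
python3 -m crank '[{"grip":0.03,"x":0,"y":0,"z":0,"yaw":0},{"grip":0.02,"x":0,"y":0,"z":0,"yaw":0},{"grip":0,"x":0,"y":0,"z":0,"yaw":0},{"grip":0,"x":0,"y":0,"z":0,"yaw":0},{"grip":0,"x":0,"y":0,"z":0,"yaw":0}]' 40
python3 -c "
from h import *
go([483.2,-82,97],-7.5)"
```

```text
time_s: 4.47
ee_pos: [482.9, -81.6, 146.1]
ee_rot: [180.0, 0.1, -7.5]
force: [0.1, -0.3, -0.1]
gripper_width: 59.5
gripper_force: 0.0
time_s: 4.88
ee_pos: [482.7, -81.6, 95.3]
ee_rot: [-180.0, 0.1, -7.5]
force: [-0.2, -0.2, 0.6]
gripper_width: 49.7
gripper_force: 0.0
time_s: 5.3
ee_pos: [483.5, -81.8, 97.5]
ee_rot: [180.0, -0.1, -7.5]
force: [0.2, 0.5, -0.2]
gripper_width: 19.7
gripper_force: 0.0
shift [-0.0003  0.0003  0.0005] yaw -0.00022157906469910888 ee [483.5 -81.8  97.5] [ 1.8e+02 -1.0e-01 -7.5e+00] t 5.3 q6 86.6
```

```bash
python3 -m crank '[{"grip":0,"x":0,"y":0,"z":0,"yaw":0},{"grip":0,"x":0,"y":0,"z":0,"yaw":0},{"grip":0,"x":0,"y":0,"z":0,"yaw":0},{"grip":0,"x":0,"y":0,"z":-0.0003,"yaw":-0.05},{"grip":0,"x":0,"y":0,"z":-0.0005,"yaw":-0.1}]' 40
python3 -m crank '[{"grip":0,"x":0,"y":0,"z":-0.0005,"yaw":-0.1},{"grip":0,"x":0,"y":0,"z":-0.001,"yaw":-0.2},{"grip":0,"x":0,"y":0,"z":-0.0015,"yaw":-0.3},{"grip":0,"x":0,"y":0,"z":-0.002,"yaw":-0.4},{"grip":0,"x":0,"y":0,"z":-0.0025,"yaw":-0.5}]'
```

```text
time_s: 5.72
ee_pos: [483.7, -80.7, 97.9]
ee_rot: [-179.9, -0.1, -1.7]
force: [0.9, 5.4, 1.7]
gripper_width: 16.0
gripper_force: 40.0
time_s: 6.13
ee_pos: [483.8, -80.3, 100.4]
ee_rot: [-179.9, -0.1, 27.0]
force: [1.0, 7.3, 1.9]
gripper_width: 15.6
gripper_force: 40.0
```

```bash
python3 -m crank '[{"grip":0,"x":0.0007,"y":-0.0013,"z":-0.0006,"yaw":-0.12},{"grip":0,"x":0.0007,"y":-0.0013,"z":-0.0012,"yaw":-0.24},{"grip":0,"x":0.0007,"y":-0.0013,"z":-0.0018,"yaw":-0.36},{"grip":0,"x":0.0007,"y":-0.0013,"z":-0.0024,"yaw":-0.48},{"grip":0,"x":0.0007,"y":-0.0013,"z":-0.003,"yaw":-0.6}]'
python3 -m crank '[{"grip":0,"x":0,"y":0,"z":-0.0006,"yaw":-0.12},{"grip":0,"x":0,"y":0,"z":-0.0012,"yaw":-0.24},{"grip":0,"x":0,"y":0,"z":-0.0018,"yaw":-0.36},{"grip":0,"x":0,"y":0,"z":-0.0024,"yaw":-0.48},{"grip":0,"x":0,"y":0,"z":-0.003,"yaw":-0.6}]'
python3 -m crank '[{"grip":0,"x":0,"y":0,"z":-0.0005,"yaw":-0.1},{"grip":0,"x":0,"y":0,"z":-0.001,"yaw":-0.2},{"grip":0,"x":0,"y":0,"z":-0.0015,"yaw":-0.3},{"grip":0,"x":0,"y":0,"z":-0.0015,"yaw":-0.3},{"grip":0,"x":0,"y":0,"z":-0.0015,"yaw":-0.3}]'
python3 -c "
from h import *
go();save(grab_frame('side'),'pics/s2.png')
# swing waypoints: pivot (498.5,17), from current ee
s=state();p=np.array([498.5,17.]);v=s['ee_pos'][:2]-p;print(np.hypot(*v))
R0=Ro.from_euler('xyz',s['ee_rot'],degrees=True).as_matrix()
for k in range(1,6):
  a=np.deg2rad(k*7);w=np.array([[np.cos(a),-np.sin(a)],[np.sin(a),np.cos(a)]])@v-v
  print(k,(R0.T@[*w,0]).round(1),-a.round(4))
"
```

```text
time_s: 6.55
ee_pos: [483.8, -79.8, 103.4]
ee_rot: [180.0, -0.1, 61.5]
force: [0.1, 3.9, 1.3]
gripper_width: 15.5
gripper_force: 40.0
time_s: 6.97
ee_pos: [483.7, -79.7, 106.4]
ee_rot: [179.9, -0.0, 95.9]
force: [1.6, 3.4, 2.1]
gripper_width: 15.9
gripper_force: 40.0
time_s: 7.38
ee_pos: [483.7, -79.8, 107.8]
ee_rot: [179.9, -0.0, 112.6]
force: [-0.3, 4.9, 4.0]
gripper_width: 15.8
gripper_force: 40.0
shift None yaw None ee [483.7 -79.8 107.8] [179.9  -0.  112.6] t 7.3833 q6 -33.4
97.94358639560772
1 [-5.6 10.6  0. ] -0.1222
2 [-9.8 21.8  0. ] -0.2443
3 [-12.7  33.4   0. ] -0.3665
4 [-14.1  45.2   0.1] -0.4887
5 [-14.1  57.2   0.1] -0.6109
```

```bash
python3 -c "
from h import *
s=state();v=np.array([-14.9,-98.6])
R0=Ro.from_euler('xyz',s['ee_rot'],degrees=True).as_matrix()
for k in range(1,6):
  a=np.deg2rad(k*6.875);w=np.array([[np.cos(a),-np.sin(a)],[np.sin(a),np.cos(a)]])@v-v
  print(k,(R0.T@[*w,0]).round(1),-a.round(4))
"
```

```text
1 [-5.6 10.6  0. ] -0.12
2 [-9.9 21.7  0. ] -0.24
3 [-12.8  33.3   0. ] -0.36
4 [-14.3  45.2   0.1] -0.48
5 [-14.3  57.2   0.1] -0.6
```

```bash
python3 -m crank '[{"grip":0,"x":-0.0056,"y":0.0106,"z":0,"yaw":-0.12},{"grip":0,"x":-0.0099,"y":0.0217,"z":0,"yaw":-0.24},{"grip":0,"x":-0.0128,"y":0.0333,"z":0,"yaw":-0.36},{"grip":0,"x":-0.0143,"y":0.0452,"z":0,"yaw":-0.48},{"grip":0,"x":-0.0143,"y":0.0572,"z":0,"yaw":-0.6}]'
python3 -c "
from h import *
go()"
```

```text
time_s: 7.85
ee_pos: [541.1, -71.5, 107.8]
ee_rot: [-179.9, -0.1, 147.4]
force: [-3.7, 1.9, 8.1]
gripper_width: 15.8
gripper_force: 40.0
shift None yaw None ee [541.1 -71.5 107.8] [-1.799e+02 -1.000e-01  1.474e+02] t 7.85 q6 -66.1
```

```bash
python3 -m crank '[{"grip":0,"x":-0.0056,"y":0.0106,"z":0,"yaw":-0.12},{"grip":0,"x":-0.0099,"y":0.0217,"z":0,"yaw":-0.24},{"grip":0,"x":-0.0128,"y":0.0333,"z":0,"yaw":-0.36},{"grip":0,"x":-0.0143,"y":0.0452,"z":0,"yaw":-0.48},{"grip":0,"x":-0.0143,"y":0.0572,"z":0,"yaw":-0.6}]'
python3 -m crank '[{"grip":0,"x":-0.0056,"y":0.0106,"z":0,"yaw":-0.12},{"grip":0,"x":-0.0099,"y":0.0217,"z":0,"yaw":-0.24},{"grip":0,"x":-0.0128,"y":0.0333,"z":0,"yaw":-0.36},{"grip":0,"x":-0.0139,"y":0.0412,"z":0,"yaw":-0.44},{"grip":0,"x":-0.0139,"y":0.0412,"z":0,"yaw":-0.44}]'
python3 -c "
from h import *
go();save(grab_frame('top'),'pics/t2.png')"
```

```text
time_s: 8.27
ee_pos: [584.5, -31.8, 107.9]
ee_rot: [-179.9, -0.1, -178.2]
force: [-2.6, -0.9, 5.6]
gripper_width: 16.0
gripper_force: 40.0
time_s: 8.68
ee_pos: [597.7, 11.1, 107.8]
ee_rot: [-179.9, -0.0, -153.2]
force: [-0.7, 1.3, 5.8]
gripper_width: 15.8
gripper_force: 40.0
shift None yaw None ee [597.7  11.1 107.8] [-179.9   -0.  -153.2] t 8.6833 q6 -116.8
```

```bash
python3 -m crank '[{"grip":0.02,"x":0,"y":0,"z":0,"yaw":0},{"grip":0.05,"x":0,"y":0,"z":0,"yaw":0},{"grip":0.06,"x":0,"y":0,"z":0,"yaw":0},{"grip":0.06,"x":0,"y":0,"z":-0.02,"yaw":0},{"grip":0.06,"x":0,"y":0,"z":-0.06,"yaw":0}]' 30
python3 -c "
from h import *
f=grab_frame('top');save(f,'pics/t3.png');g=grab_frame('side')
for n,f in(('top',f),('side',g)):
  for k,lo,hi in(('yel',(24,150,130),(34,255,255)),('ora',(8,150,130),(20,255,255)),('gry',(0,0,90),(179,40,180)),('pnk',(160,60,150),(179,255,255)),('tur',(83,100,80),(95,255,255))):
    for p,ar in blobs(f,lo,hi,40):
      X=ray(n,*p,11)
      if ar<300 and 350<X[0]<600 and -150<X[1]<420: print(n,k,p,ar,X[:2].round())
go([466.5,277,90])"
```

```text
time_s: 9.15
ee_pos: [593.9, 10.0, 162.7]
ee_rot: [179.7, -0.6, -153.3]
force: [0.3, 0.4, -0.1]
gripper_width: 43.8
gripper_force: 0.0
top yel [291.7 239.6] 144 [474. 158.]
top ora [247.3 240.9] 141 [468. 278.]
top gry [216.2 244.7] 174 [455. 362.]
top pnk [262.8 212.6] 168 [547. 240.]
top tur [311.6 268.1] 192 [399. 101.]
side yel [293.2 191.7] 84 [472. 159.]
side yel [326.4 231.2] 43 [587.  11.]
side ora [295.7 165. ] 78 [465. 280.]
side gry [295.2 148.4] 83 [453. 362.]
side gry [329.9 211.7] 112 [591.  86.]
side pnk [316.4 175.5] 56 [537. 237.]
side tur [266.  204.2] 141 [397. 100.]
shift [0.0009 0.2994 0.0812] yaw None ee [600.9  10.  172.9] [-179.7    0.6 -153.3] t 9.25 q6 -116.8
```

View pics/t3.png

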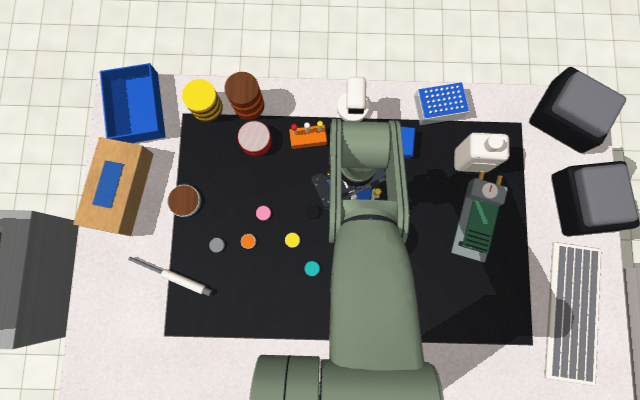

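The arm is over the swung lid. Orange (247,241) and yellow (292,240) have not moved. Picking orange.

```bash
python3 -m crank '[{"grip":0.06,"x":0,"y":0.035,"z":0,"yaw":0},{"grip":0.06,"x":0,"y":0.07,"z":0,"yaw":0},{"grip":0.06,"x":0,"y":0.11,"z":0,"yaw":0},{"grip":0.06,"x":0,"y":0.15,"z":0.02,"yaw":0},{"grip":0.06,"x":0,"y":0.18,"z":0.04,"yaw":0}]' 25
python3 -m crank '[{"grip":0.06,"x":0,"y":0.035,"z":0.01,"yaw":0},{"grip":0.06,"x":0,"y":0.07,"z":0.02,"yaw":0},{"grip":0.06,"x":0,"y":0.1,"z":0.03,"yaw":0},{"grip":0.06,"x":0,"y":0.12,"z":0.04,"yaw":0},{"grip":0.06,"x":0,"y":0.12,"z":0.04,"yaw":0}]'
python3 -c "
from h import *
go([466.5,278,16.5])"
```

```text
time_s: 9.67
ee_pos: [516.3, 172.8, 128.0]
ee_rot: [-180.0, 0.2, -153.3]
force: [0.9, 0.2, -0.5]
gripper_width: 60.4
gripper_force: 0.0
time_s: 10.08
ee_pos: [459.5, 280.2, 85.1]
ee_rot: [180.0, -0.3, -153.1]
force: [-0.3, 0.5, -0.7]
gripper_width: 60.4
gripper_force: 0.0
shift [-0.0056 -0.0052  0.0686] yaw None ee [459.5 280.2  85.1] [ 180.    -0.3 -153.1] t 10.0833 q6 -86.8
```

```bash
python3 -m crank '[{"grip":0.06,"x":0,"y":0,"z":0.02,"yaw":0},{"grip":0.06,"x":0,"y":0,"z":0.03,"yaw":0},{"grip":0.06,"x":0,"y":0,"z":0.03,"yaw":0},{"grip":0.06,"x":0,"y":0,"z":0.03,"yaw":0},{"grip":0.06,"x":0,"y":0,"z":0.03,"yaw":0}]'
python3 -c "
from h import *
go([466.5,278,16.5])"
```

```text
time_s: 10.5
ee_pos: [463.0, 278.0, 57.9]
ee_rot: [-180.0, 0.0, -153.3]
force: [0.4, -0.7, 0.6]
gripper_width: 59.5
gripper_force: 0.0
shift [-0.0031 -0.0015  0.0414] yaw None ee [463.  278.   57.9] [-180.     0.  -153.3] t 10.5 q6 -86.9
```

```bash
python3 -m crank '[{"grip":0.06,"x":-0.003,"y":-0.0015,"z":0.012,"yaw":0},{"grip":0.06,"x":-0.003,"y":-0.0015,"z":0.025,"yaw":0},{"grip":0.06,"x":-0.003,"y":-0.0015,"z":0.036,"yaw":0},{"grip":0.06,"x":-0.003,"y":-0.0015,"z":0.041,"yaw":0},{"grip":0.06,"x":-0.003,"y":-0.0015,"z":0.041,"yaw":0}]'
python3 -m crank '[{"grip":0.045,"x":0,"y":0,"z":0,"yaw":0},{"grip":0.03,"x":0,"y":0,"z":0,"yaw":0},{"grip":0.02,"x":0,"y":0,"z":0,"yaw":0},{"grip":0.02,"x":0,"y":0,"z":0,"yaw":0},{"grip":0.02,"x":0,"y":0,"z":0,"yaw":0}]'
python3 -m crank '[{"grip":0.02,"x":0,"y":0,"z":0,"yaw":0},{"grip":0.02,"x":0,"y":0,"z":-0.03,"yaw":0},{"grip":0.02,"x":0,"y":0,"z":-0.07,"yaw":0},{"grip":0.02,"x":0,"y":0,"z":-0.11,"yaw":0},{"grip":0.02,"x":0,"y":0,"z":-0.15,"yaw":0}]'
python3 -c "
from h import *
save(grab_frame('side'),'pics/s3.png')
go([483.8,-79.7,150])"
```

```text
time_s: 10.92
ee_pos: [465.3, 277.9, 15.2]
ee_rot: [-180.0, -0.1, -153.3]
force: [0.9, 0.7, 0.4]
gripper_width: 60.2
gripper_force: 0.0
time_s: 11.33
ee_pos: [466.1, 278.7, 17.0]
ee_rot: [-180.0, 0.1, -153.2]
force: [0.9, -0.7, 2.1]
gripper_width: 38.9
gripper_force: 25.0
time_s: 11.75
ee_pos: [465.1, 278.2, 167.9]
ee_rot: [-180.0, -0.1, -153.2]
force: [1.1, 0.2, -0.6]
gripper_width: 38.8
gripper_force: 25.0
shift [ 0.1497 -0.3282  0.024 ] yaw None ee [469.3 280.6 176.5] [ 180.     0.9 -153.2] t 11.8 q6 -87.1
```

```bash
python3 -m crank '[{"grip":0.02,"x":0.012,"y":-0.026,"z":0,"yaw":0},{"grip":0.02,"x":0.026,"y":-0.06,"z":0,"yaw":0},{"grip":0.02,"x":0.042,"y":-0.096,"z":0,"yaw":0},{"grip":0.02,"x":0.058,"y":-0.132,"z":0,"yaw":0},{"grip":0.02,"x":0.074,"y":-0.168,"z":0,"yaw":0}]'
python3 -m crank '[{"grip":0.02,"x":0.016,"y":-0.036,"z":0,"yaw":0},{"grip":0.02,"x":0.032,"y":-0.072,"z":0,"yaw":0},{"grip":0.02,"x":0.048,"y":-0.108,"z":0,"yaw":0},{"grip":0.02,"x":0.062,"y":-0.14,"z":0,"yaw":0},{"grip":0.02,"x":0.071,"y":-0.16,"z":0,"yaw":0}]'
python3 -m crank '[{"grip":0.02,"x":0,"y":0,"z":0.01,"yaw":0},{"grip":0.02,"x":0,"y":0,"z":0.02,"yaw":0},{"grip":0.02,"x":0,"y":0,"z":0.03,"yaw":0},{"grip":0.02,"x":0,"y":0,"z":0.03,"yaw":0},{"grip":0.02,"x":0,"y":0,"z":0.03,"yaw":0}]'
python3 -c "
from h import *
go([483.8,-79.7,40])"
```

```text
time_s: 12.22
ee_pos: [474.7, 93.6, 166.3]
ee_rot: [-180.0, 0.0, -153.2]
force: [0.7, -0.2, -0.0]
gripper_width: 39.1
gripper_force: 25.0
time_s: 12.63
ee_pos: [483.7, -82.8, 166.3]
ee_rot: [-179.9, -0.0, -153.3]
force: [0.5, 1.3, 0.1]
gripper_width: 39.1
gripper_force: 25.0
time_s: 13.05
ee_pos: [483.2, -78.4, 135.4]
ee_rot: [179.9, -0.1, -153.1]
force: [-0.5, -0.4, 0.5]
gripper_width: 38.9
gripper_force: 25.0
shift [-0.0002 -0.0016  0.0954] yaw None ee [483.2 -78.4 135.4] [ 1.799e+02 -1.000e-01 -1.531e+02] t 13.05 q6 -127.4
```

```bash
python3 -m crank '[{"grip":0.02,"x":0,"y":-0.0015,"z":0.025,"yaw":0},{"grip":0.02,"x":0,"y":-0.0015,"z":0.05,"yaw":0},{"grip":0.02,"x":0,"y":-0.0015,"z":0.075,"yaw":0},{"grip":0.02,"x":0,"y":-0.0015,"z":0.095,"yaw":0},{"grip":0.02,"x":0,"y":-0.0015,"z":0.106,"yaw":0}]'
python3 -m crank '[{"grip":0.02,"x":0,"y":0,"z":0,"yaw":0},{"grip":0.03,"x":0,"y":0,"z":0,"yaw":0},{"grip":0.045,"x":0,"y":0,"z":0,"yaw":0},{"grip":0.055,"x":0,"y":0,"z":0,"yaw":0},{"grip":0.055,"x":0,"y":0,"z":0,"yaw":0}]'
python3 -m crank '[{"grip":0.055,"x":0,"y":0,"z":-0.03,"yaw":0},{"grip":0.055,"x":0,"y":0,"z":-0.06,"yaw":0},{"grip":0.055,"x":0,"y":0,"z":-0.095,"yaw":0},{"grip":0.055,"x":0,"y":0,"z":-0.13,"yaw":0},{"grip":0.055,"x":0,"y":0,"z":-0.14,"yaw":0}]'
python3 -c "
from h import *
go([473,158,120])"
```

```text
time_s: 13.47
ee_pos: [483.7, -79.8, 28.6]
ee_rot: [179.9, -0.1, -153.1]
force: [0.2, 0.2, -0.2]
gripper_width: 39.1
gripper_force: 25.0
time_s: 13.88
ee_pos: [485.4, -81.0, 31.5]
ee_rot: [-179.9, 0.1, -153.2]
force: [-1.2, 0.2, 0.1]
gripper_width: 54.1
gripper_force: 0.0
time_s: 14.3
ee_pos: [487.5, -81.6, 176.4]
ee_rot: [-179.6, 0.5, -153.2]
force: [1.5, 0.1, 0.3]
gripper_width: 55.0
gripper_force: 0.0
shift [-0.0945  0.2208  0.0557] yaw None ee [487.5 -81.6 176.4] [-179.6    0.5 -153.2] t 14.3 q6 -127.6
```

```bash
python3 -m crank '[{"grip":0.06,"x":-0.012,"y":0.027,"z":0,"yaw":0},{"grip":0.06,"x":-0.028,"y":0.062,"z":0,"yaw":0},{"grip":0.06,"x":-0.044,"y":0.098,"z":0,"yaw":0},{"grip":0.06,"x":-0.06,"y":0.134,"z":0.01,"yaw":0},{"grip":0.06,"x":-0.076,"y":0.168,"z":0.02,"yaw":0}]'
python3 -m crank '[{"grip":0.06,"x":-0.012,"y":0.03,"z":0.03,"yaw":0},{"grip":0.06,"x":-0.021,"y":0.049,"z":0.06,"yaw":0},{"grip":0.06,"x":-0.021,"y":0.049,"z":0.08,"yaw":0},{"grip":0.06,"x":-0.021,"y":0.049,"z":0.08,"yaw":0},{"grip":0.06,"x":-0.021,"y":0.049,"z":0.08,"yaw":0}]'
python3 -c "
from h import *
f=grab_frame('side');g=grab_frame('top')
for n,f in(('side',f),('top',g)):
 for k,lo,hi in(('yel',(24,150,130),(34,255,255)),('ora',(8,150,130),(20,255,255))):
  for p,ar in blobs(f,lo,hi,8):
      X=ray(n,*p,11)
      if ar<300 and 350<X[0]<620 and -150<X[1]<420: print(n,k,p,ar,X[:2].round())
go([473,158,16.5])
save(np.hstack([f[130:350,200:500],g[130:350,200:500]]),'pics/c4.png')"
```

```text
time_s: 14.72
ee_pos: [476.7, 105.0, 151.0]
ee_rot: [-180.0, 0.1, -153.3]
force: [1.4, -0.0, 0.3]
gripper_width: 59.8
gripper_force: 0.0
time_s: 15.13
ee_pos: [472.8, 156.3, 69.9]
ee_rot: [180.0, -0.1, -153.2]
force: [0.9, -0.4, 0.5]
gripper_width: 60.1
gripper_force: 0.0
side yel [293.2 192.4] 57 [473. 156.]
side yel [326.5 231. ] 42 [587.  11.]
side ora [286.5 252.1] 90 [483. -73.]
top yel [377.2 191.5] 36 [615. -75.]
top ora [380.1 236.8] 131 [489. -83.]
shift [0.0007 0.0024 0.0553] yaw None ee [474.5 156.2  71.8] [-1.800e+02  1.000e-01 -1.533e+02] t 15.2333 q6 -99.8
```

View pics/c4.png

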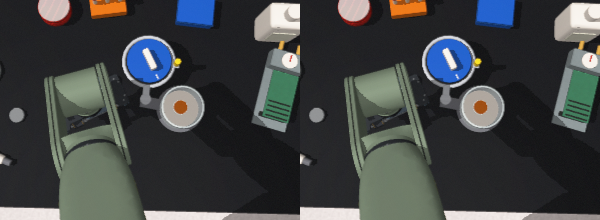

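The orange dish is in the jar at about (380,237), and the lid is well aside. The yellow dish is still in place under the gripper. Picking it now.

```bash
python3 -m crank '[{"grip":0.06,"x":-0.0005,"y":0.0016,"z":0.02,"yaw":0},{"grip":0.06,"x":-0.0005,"y":0.0016,"z":0.035,"yaw":0},{"grip":0.06,"x":-0.0005,"y":0.0016,"z":0.047,"yaw":0},{"grip":0.06,"x":-0.0005,"y":0.0016,"z":0.054,"yaw":0},{"grip":0.06,"x":-0.0005,"y":0.0016,"z":0.054,"yaw":0}]'
python3 -m crank '[{"grip":0.045,"x":0,"y":0,"z":0,"yaw":0},{"grip":0.03,"x":0,"y":0,"z":0,"yaw":0},{"grip":0.02,"x":0,"y":0,"z":0,"yaw":0},{"grip":0.02,"x":0,"y":0,"z":0,"yaw":0},{"grip":0.02,"x":0,"y":0,"z":0,"yaw":0}]' 25
python3 -m crank '[{"grip":0.02,"x":0,"y":0,"z":0,"yaw":0},{"grip":0.02,"x":0,"y":0,"z":-0.03,"yaw":0},{"grip":0.02,"x":0,"y":0,"z":-0.07,"yaw":0},{"grip":0.02,"x":0,"y":0,"z":-0.11,"yaw":0},{"grip":0.02,"x":0,"y":0,"z":-0.15,"yaw":0}]'
python3 -m crank '[{"grip":0.02,"x":0,"y":0,"z":0,"yaw":0},{"grip":0.02,"x":0,"y":0,"z":0,"yaw":0},{"grip":0.02,"x":0,"y":0,"z":0,"yaw":0},{"grip":0.02,"x":0,"y":0,"z":0,"yaw":0},{"grip":0.02,"x":0,"y":0,"z":0,"yaw":0}]'
python3 -c "
from h import *
go([483.8,-79.7,150])"
```

```text
time_s: 15.65
ee_pos: [473.5, 157.4, 16.6]
ee_rot: [-180.0, 0.0, -153.3]
force: [0.5, -0.3, -0.4]
gripper_width: 60.2
gripper_force: 0.0
time_s: 16.07
ee_pos: [473.9, 158.2, 17.3]
ee_rot: [-180.0, 0.1, -153.2]
force: [0.4, -0.6, 4.9]
gripper_width: 38.9
gripper_force: 25.0
time_s: 16.48
ee_pos: [472.5, 158.0, 167.9]
ee_rot: [180.0, -0.1, -153.2]
force: [0.8, 1.2, -0.3]
gripper_width: 38.8
gripper_force: 25.0
time_s: 16.9
ee_pos: [472.1, 157.8, 164.7]
ee_rot: [180.0, -0.2, -153.2]
force: [-0.1, -0.3, 0.2]
gripper_width: 38.9
gripper_force: 25.0
shift [ 0.0965 -0.2173  0.015 ] yaw None ee [472.1 157.8 164.7] [ 180.    -0.2 -153.2] t 16.9 q6 -99.6
```

```bash
python3 -m crank '[{"grip":0.02,"x":0.012,"y":-0.027,"z":0,"yaw":0},{"grip":0.02,"x":0.028,"y":-0.062,"z":0,"yaw":0},{"grip":0.02,"x":0.044,"y":-0.098,"z":0,"yaw":0},{"grip":0.02,"x":0.06,"y":-0.134,"z":0,"yaw":0},{"grip":0.02,"x":0.074,"y":-0.166,"z":0,"yaw":0}]'
python3 -m crank '[{"grip":0.02,"x":0.014,"y":-0.032,"z":0,"yaw":0},{"grip":0.02,"x":0.0225,"y":-0.0513,"z":0,"yaw":0},{"grip":0.02,"x":0.0225,"y":-0.0513,"z":0.02,"yaw":0},{"grip":0.02,"x":0.0225,"y":-0.0513,"z":0.03,"yaw":0},{"grip":0.02,"x":0.0225,"y":-0.0513,"z":0.03,"yaw":0}]'
python3 -c "
from h import *
go([483.8,-79.7,42])"
```

```text
time_s: 17.32
ee_pos: [481.0, -25.4, 165.1]
ee_rot: [179.9, -0.1, -153.2]
force: [1.3, 0.1, -1.4]
gripper_width: 38.6
gripper_force: 25.0
time_s: 17.73
ee_pos: [482.4, -79.0, 133.2]
ee_rot: [179.7, -0.3, -153.3]
force: [-0.4, -0.7, -0.3]
gripper_width: 38.9
gripper_force: 25.0
shift [-0.0015 -0.0016  0.0912] yaw None ee [482.4 -79.  133.2] [ 179.7   -0.3 -153.3] t 17.7333 q6 -127.4
```

```bash
python3 -m crank '[{"grip":0.02,"x":-0.001,"y":-0.0012,"z":0.025,"yaw":0},{"grip":0.02,"x":-0.001,"y":-0.0012,"z":0.05,"yaw":0},{"grip":0.02,"x":-0.001,"y":-0.0012,"z":0.07,"yaw":0},{"grip":0.02,"x":-0.001,"y":-0.0012,"z":0.085,"yaw":0},{"grip":0.02,"x":-0.001,"y":-0.0012,"z":0.093,"yaw":0}]'
python3 -m crank '[{"grip":0.02,"x":0,"y":0,"z":0,"yaw":0},{"grip":0.03,"x":0,"y":0,"z":0,"yaw":0},{"grip":0.045,"x":0,"y":0,"z":0,"yaw":0},{"grip":0.055,"x":0,"y":0,"z":0,"yaw":0},{"grip":0.055,"x":0,"y":0,"z":0,"yaw":0}]'
python3 -m crank '[{"grip":0.055,"x":0,"y":0,"z":-0.03,"yaw":0},{"grip":0.055,"x":0,"y":0,"z":-0.06,"yaw":0},{"grip":0.055,"x":0,"y":0,"z":-0.095,"yaw":0},{"grip":0.055,"x":0,"y":0,"z":-0.13,"yaw":0},{"grip":0.055,"x":0,"y":0,"z":-0.14,"yaw":0}]'
python3 -c "
from h import *
go([597.7,11.1,107.8],-153.2)"
```

```text
time_s: 18.15
ee_pos: [485.1, -78.8, 41.6]
ee_rot: [179.9, -0.2, -153.1]
force: [-0.2, 0.9, -0.3]
gripper_width: 39.1
gripper_force: 25.0
time_s: 18.57
ee_pos: [487.0, -80.1, 44.4]
ee_rot: [-179.9, 0.1, -153.2]
force: [-0.3, 0.5, -0.0]
gripper_width: 54.1
gripper_force: 0.0
time_s: 18.98
ee_pos: [489.1, -80.6, 189.4]
ee_rot: [-179.6, 0.5, -153.2]
force: [0.7, -0.0, -0.4]
gripper_width: 55.2
gripper_force: 0.0
shift [-0.1375  0.0335  0.0825] yaw -0.000593334300211541 ee [489.1 -80.6 189.4] [-179.6    0.5 -153.2] t 18.9833 q6 -127.4
```

```bash
python3 -m crank '[{"grip":0.055,"x":-0.035,"y":0.008,"z":0,"yaw":0},{"grip":0.055,"x":-0.07,"y":0.017,"z":0,"yaw":0},{"grip":0.055,"x":-0.11,"y":0.026,"z":0.01,"yaw":0},{"grip":0.055,"x":-0.138,"y":0.034,"z":0.03,"yaw":0},{"grip":0.055,"x":-0.138,"y":0.034,"z":0.04,"yaw":0}]' 40
python3 -m crank '[{"grip":0.055,"x":0,"y":0,"z":0,"yaw":0},{"grip":0.055,"x":0,"y":0,"z":0,"yaw":0},{"grip":0.055,"x":0,"y":0,"z":0,"yaw":0},{"grip":0.055,"x":0,"y":0,"z":0,"yaw":0},{"grip":0.055,"x":0,"y":0,"z":0,"yaw":0}]'
python3 -c "
from h import *
go([597.7,11.1,107.8],-153.2)
f=grab_frame('side');g=grab_frame('top')
save(np.hstack([cv2.resize(f[150:330,200:400],None,fx=2,fy=2),cv2.resize(g[150:330,280:480],None,fx=2,fy=2)]),'pics/c5.png')"
```

```text
time_s: 19.4
ee_pos: [597.5, 15.9, 141.6]
ee_rot: [180.0, 0.1, -153.1]
force: [0.3, -0.1, 0.3]
gripper_width: 55.0
gripper_force: 0.0
time_s: 19.82
ee_pos: [594.1, 11.7, 144.7]
ee_rot: [-179.9, 0.1, -153.3]
force: [-0.4, 0.6, 0.4]
gripper_width: 55.1
gripper_force: 0.0
shift [-0.0029 -0.0021  0.0369] yaw -0.0016795467353293387 ee [594.1  11.7 144.7] [-1.799e+02  1.000e-01 -1.533e+02] t 19.8167 q6 -116.7
```

View pics/c5.png

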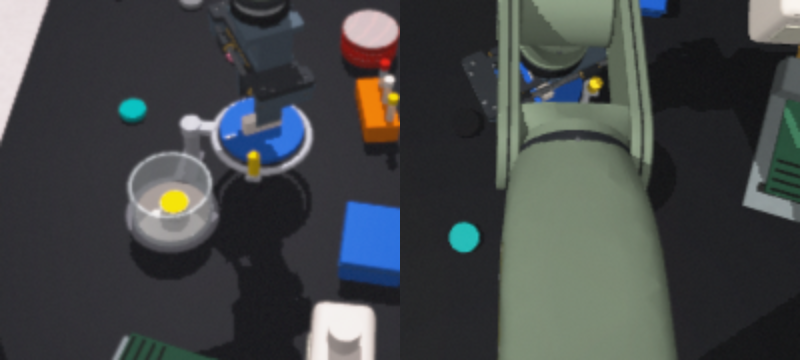

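The side view shows the yellow dish in the jar centre at (174,202) in the crop, on top of the orange one. The gripper is over the lid bar. Gripping it to swing back.

```bash
python3 -m crank '[{"grip":0.055,"x":-0.003,"y":-0.001,"z":0.01,"yaw":0},{"grip":0.055,"x":-0.003,"y":-0.001,"z":0.02,"yaw":0},{"grip":0.055,"x":-0.003,"y":-0.001,"z":0.03,"yaw":0},{"grip":0.055,"x":-0.003,"y":-0.001,"z":0.037,"yaw":0},{"grip":0.055,"x":-0.003,"y":-0.001,"z":0.037,"yaw":0}]' 40
python3 -m crank '[{"grip":0.04,"x":0,"y":0,"z":0,"yaw":0},{"grip":0.02,"x":0,"y":0,"z":0,"yaw":0},{"grip":0,"x":0,"y":0,"z":0,"yaw":0},{"grip":0,"x":0,"y":0,"z":0,"yaw":0},{"grip":0,"x":0,"y":0,"z":0,"yaw":0}]' 40
python3 -m crank '[{"grip":0,"x":0,"y":0,"z":0,"yaw":0},{"grip":0,"x":0,"y":0,"z":0,"yaw":0},{"grip":0,"x":0,"y":0,"z":0,"yaw":0},{"grip":0,"x":0,"y":0,"z":0,"yaw":0},{"grip":0,"x":0,"y":0,"z":0,"yaw":0}]' 40
python3 -c "
from h import *
go()
s=state();p=np.array([498.7,19.]);v=s['ee_pos'][:2]-p;v0=np.array([483.8-498.7,-79.7-19])
print(np.hypot(*v),'swing',np.rad2deg(np.arctan2(v[1],v[0])-np.arctan2(v0[1],v0[0])))
R0=Ro.from_euler('xyz',s['ee_rot'],degrees=True).as_matrix()
for k in range(1,6):
  a=-np.deg2rad(k*6.875);w=np.array([[np.cos(a),-np.sin(a)],[np.sin(a),np.cos(a)]])@v-v
  print(k,(R0.T@[*w,0]).round(1),-a.round(4))
"
```

```text
time_s: 20.33
ee_pos: [596.8, 13.0, 105.2]
ee_rot: [179.9, -0.1, -153.2]
force: [-0.1, 0.2, 0.4]
gripper_width: 54.8
gripper_force: 0.0
time_s: 20.75
ee_pos: [597.3, 13.0, 106.3]
ee_rot: [-180.0, -0.0, -153.2]
force: [-0.2, -0.4, 0.6]
gripper_width: 24.8
gripper_force: 0.0
time_s: 21.17
ee_pos: [598.1, 12.7, 106.5]
ee_rot: [-179.9, 0.1, -153.2]
force: [3.0, -1.6, -1.0]
gripper_width: 15.9
gripper_force: 40.0
shift None yaw None ee [598.1  12.7 106.5] [-1.799e+02  1.000e-01 -1.532e+02] t 21.1667 q6 -116.6
99.62654266528686 swing 94.94034020045443
1 [ 6.7 -9.9  0. ] 0.12
2 [ 14.5 -19.    0. ] 0.24
3 [ 23.3 -27.    0. ] 0.36
4 [ 33. -34.  -0.] 0.48
5 [ 43.5 -39.7  -0. ] 0.6
```

```bash
python3 -m crank '[{"grip":0,"x":0.0067,"y":-0.0099,"z":0,"yaw":0.12},{"grip":0,"x":0.0145,"y":-0.019,"z":0,"yaw":0.24},{"grip":0,"x":0.0233,"y":-0.027,"z":0,"yaw":0.36},{"grip":0,"x":0.033,"y":-0.034,"z":0,"yaw":0.48},{"grip":0,"x":0.0435,"y":-0.0397,"z":0,"yaw":0.6}]'
python3 -m crank '[{"grip":0,"x":0.0067,"y":-0.0099,"z":0,"yaw":0.12},{"grip":0,"x":0.0145,"y":-0.019,"z":0,"yaw":0.24},{"grip":0,"x":0.0233,"y":-0.027,"z":0,"yaw":0.36},{"grip":0,"x":0.033,"y":-0.034,"z":0,"yaw":0.48},{"grip":0,"x":0.0435,"y":-0.0397,"z":0,"yaw":0.6}]'
python3 -c "
from h import *
go([483.8,-79.7,107.5])
s=state();p=np.array([498.7,19.]);v=s['ee_pos'][:2]-p;v0=np.array([483.8-498.7,-79.7-19])
print(np.hypot(*v),'swing',np.rad2deg(np.arctan2(v[1],v[0])-np.arctan2(v0[1],v0[0])))"
```

```text
time_s: 21.58
ee_pos: [577.7, -42.2, 106.5]
ee_rot: [179.9, 0.2, 172.0]
force: [4.2, -0.4, -3.6]
gripper_width: 15.7
gripper_force: 40.0
time_s: 22.0
ee_pos: [528.7, -76.6, 106.5]
ee_rot: [179.9, 0.1, 137.6]
force: [3.3, -2.1, -2.8]
gripper_width: 15.8
gripper_force: 40.0
shift [ 0.0311 -0.0325 -0.0011] yaw None ee [528.7 -76.6 106.5] [1.799e+02 1.000e-01 1.376e+02] t 22.0 q6 -57.1
100.17980747440143 swing 26.007866077338807
```

```bash
python3 -m crank '[{"grip":0,"x":0.0067,"y":-0.0099,"z":0,"yaw":0.12},{"grip":0,"x":0.0145,"y":-0.019,"z":0,"yaw":0.24},{"grip":0,"x":0.0233,"y":-0.027,"z":0,"yaw":0.36},{"grip":0,"x":0.0324,"y":-0.0333,"z":0,"yaw":0.454},{"grip":0,"x":0.0324,"y":-0.0333,"z":0,"yaw":0.454}]'
python3 -c "
from h import *
go([483.8,-79.7,107.5])"
```

```text
time_s: 22.42
ee_pos: [482.4, -79.8, 106.7]
ee_rot: [179.8, 0.2, 111.8]
force: [3.9, -4.8, -5.4]
gripper_width: 16.0
gripper_force: 40.0
shift [-0.0005  0.0014 -0.0008] yaw None ee [482.4 -79.8 106.7] [179.8   0.2 111.8] t 22.4167 q6 -32.4
```

```bash
python3 -m crank '[{"grip":0,"x":0,"y":0,"z":0.0006,"yaw":0.12},{"grip":0,"x":0,"y":0,"z":0.0012,"yaw":0.24},{"grip":0,"x":0,"y":0,"z":0.0018,"yaw":0.36},{"grip":0,"x":0,"y":0,"z":0.0024,"yaw":0.48},{"grip":0,"x":0,"y":0,"z":0.003,"yaw":0.6}]'
python3 -m crank '[{"grip":0,"x":0,"y":0,"z":0.0006,"yaw":0.12},{"grip":0,"x":0,"y":0,"z":0.0012,"yaw":0.24},{"grip":0,"x":0,"y":0,"z":0.0018,"yaw":0.36},{"grip":0,"x":0,"y":0,"z":0.0024,"yaw":0.48},{"grip":0,"x":0,"y":0,"z":0.003,"yaw":0.6}]'
python3 -m crank '[{"grip":0,"x":0,"y":0,"z":0.0006,"yaw":0.12},{"grip":0,"x":0,"y":0,"z":0.0012,"yaw":0.24},{"grip":0,"x":0,"y":0,"z":0.0018,"yaw":0.36},{"grip":0,"x":0,"y":0,"z":0.0024,"yaw":0.48},{"grip":0,"x":0,"y":0,"z":0.003,"yaw":0.6}]'
python3 -c "
from h import *
go(None,-9)"
```

```text
time_s: 22.83
ee_pos: [482.7, -79.8, 103.7]
ee_rot: [179.8, 0.1, 77.3]
force: [4.0, -5.0, -3.6]
gripper_width: 15.7
gripper_force: 40.0
time_s: 23.25
ee_pos: [482.9, -79.9, 100.7]
ee_rot: [179.8, -0.0, 43.0]
force: [4.4, -6.2, -4.3]
gripper_width: 16.0
gripper_force: 40.0
time_s: 23.67
ee_pos: [483.1, -80.1, 97.7]
ee_rot: [179.8, -0.2, 8.6]
force: [4.6, -6.9, -4.8]
gripper_width: 16.1
gripper_force: 40.0
shift None yaw 0.307250192423918 ee [483.1 -80.1  97.7] [179.8  -0.2   8.6] t 23.6667 q6 70.8
```

```bash
python3 -m crank '[{"grip":0,"x":0,"y":0,"z":0.0005,"yaw":0.1},{"grip":0,"x":0,"y":0,"z":0.001,"yaw":0.2},{"grip":0,"x":0,"y":0,"z":0.0015,"yaw":0.3},{"grip":0,"x":0,"y":0,"z":0.0015,"yaw":0.3},{"grip":0,"x":0,"y":0,"z":0.0015,"yaw":0.3}]'
python3 -c "
from h import *
go(None,-9);print(state()['torque'])"
python3 -m crank '[{"grip":0,"x":0,"y":0,"z":0,"yaw":0.03},{"grip":0,"x":0,"y":0,"z":0,"yaw":0.06},{"grip":0,"x":0,"y":0,"z":0,"yaw":0.06},{"grip":0,"x":0,"y":0,"z":0,"yaw":0.06},{"grip":0,"x":0,"y":0,"z":0,"yaw":0.06}]'
python3 -c "
from h import *
go(None,-9);print(state()['torque'])"
```

```text
time_s: 24.08
ee_pos: [483.1, -80.2, 96.2]
ee_rot: [179.8, -0.2, -8.3]
force: [4.1, -6.5, -3.4]
gripper_width: 15.8
gripper_force: 40.0
shift None yaw 0.012591442399188715 ee [483.1 -80.2  96.2] [179.8  -0.2  -8.3] t 24.0833 q6 87.7
[-1.25844273 -0.75693009 -0.03538833]
time_s: 24.5
ee_pos: [483.0, -80.3, 96.1]
ee_rot: [179.8, -0.2, -11.5]
force: [4.5, -5.7, -6.4]
gripper_width: 16.1
gripper_force: 40.0
shift None yaw -0.044067809295367376 ee [483.  -80.3  96.1] [179.8  -0.2 -11.5] t 24.5 q6 91.0
[-1.05336931 -0.80542243  0.77657284]
```

The torque rose to 0.78 N m, far above the 0.06 friction, so the lid is at its home stop. I release it and go to the treadle.

```bash
python3 -m crank '[{"grip":0.02,"x":0,"y":0,"z":0,"yaw":0},{"grip":0.05,"x":0,"y":0,"z":0,"yaw":0},{"grip":0.05,"x":0,"y":0,"z":0,"yaw":0},{"grip":0.05,"x":0,"y":0,"z":0,"yaw":0},{"grip":0.05,"x":0,"y":0,"z":-0.03,"yaw":0}]' 30
python3 -m crank '[{"grip":0.05,"x":0,"y":0,"z":-0.03,"yaw":0},{"grip":0.05,"x":0,"y":0,"z":-0.06,"yaw":0},{"grip":0.05,"x":0,"y":0,"z":-0.06,"yaw":0},{"grip":0.05,"x":0,"y":0,"z":-0.06,"yaw":0},{"grip":0.05,"x":0,"y":0,"z":-0.06,"yaw":0}]'
python3 -c "
from h import *
go([484,-337,120])
f=grab_frame('wrist');save(f,'pics/w6.png')"
```

```text
time_s: 24.92
ee_pos: [477.5, -77.7, 121.9]
ee_rot: [-180.0, 0.7, -11.8]
force: [-0.9, -0.2, -1.2]
gripper_width: 43.7
gripper_force: 0.0
time_s: 25.33
ee_pos: [480.9, -78.4, 185.5]
ee_rot: [-180.0, 0.1, -11.8]
force: [0.5, 0.2, -0.1]
gripper_width: 50.3
gripper_force: 0.0
shift [0.0558 0.2525 0.0653] yaw None ee [480.9 -78.4 185.5] [-1.80e+02  1.00e-01 -1.18e+01] t 25.3333 q6 91.1
```

```bash
python3 -m crank '[{"grip":0.03,"x":0.006,"y":0.027,"z":0,"yaw":0},{"grip":0,"x":0.014,"y":0.064,"z":0,"yaw":0},{"grip":0,"x":0.022,"y":0.1,"z":0,"yaw":0},{"grip":0,"x":0.03,"y":0.137,"z":0.01,"yaw":0},{"grip":0,"x":0.038,"y":0.174,"z":0.03,"yaw":0}]' 30
python3 -m crank '[{"grip":0,"x":0.008,"y":0.035,"z":0.015,"yaw":0},{"grip":0,"x":0.016,"y":0.07,"z":0.03,"yaw":0},{"grip":0,"x":0.018,"y":0.0785,"z":0.05,"yaw":0},{"grip":0,"x":0.018,"y":0.0785,"z":0.075,"yaw":0},{"grip":0,"x":0.018,"y":0.0785,"z":0.08,"yaw":0}]'
python3 -m crank '[{"grip":0,"x":0,"y":0,"z":0,"yaw":0},{"grip":0,"x":0,"y":0,"z":0,"yaw":0},{"grip":0,"x":0,"y":0,"z":0,"yaw":0},{"grip":0,"x":0,"y":0,"z":0,"yaw":0},{"grip":0,"x":0,"y":0,"z":0,"yaw":0}]'
python3 -c "
from h import *
go([484,-337,38])"
```

```text
time_s: 25.8
ee_pos: [483.9, -257.8, 156.7]
ee_rot: [180.0, -0.1, -11.7]
force: [0.8, -0.8, -0.8]
gripper_width: 19.8
gripper_force: 0.0
time_s: 26.22
ee_pos: [481.6, -335.1, 70.9]
ee_rot: [-179.7, 0.6, -11.9]
force: [-0.0, 0.2, -1.3]
gripper_width: 0.6
gripper_force: 0.0
time_s: 26.63
ee_pos: [485.8, -336.3, 77.9]
ee_rot: [179.9, -0.1, -11.7]
force: [-0.3, -0.2, 0.8]
gripper_width: 0.6
gripper_force: 0.0
shift [-0.0017  0.001   0.0399] yaw None ee [ 485.8 -336.3   77.9] [ 1.799e+02 -1.000e-01 -1.170e+01] t 26.6333 q6 65.9
```

View pics/w6.png

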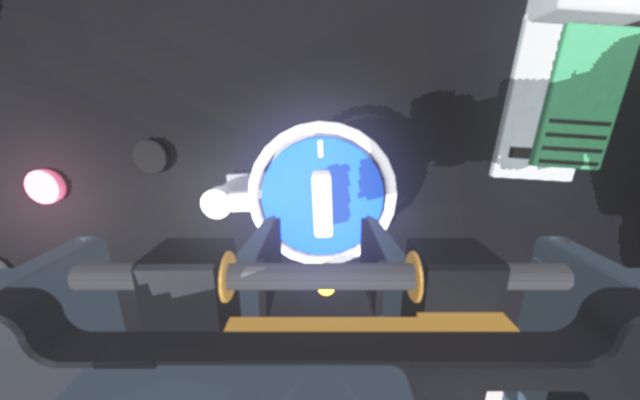

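The lid is centred over the jar, with bar (322,204) and mark (320,148) in line, so it is home. Next is the second press. The earlier one bottomed at a commanded z of about 37.

```bash
python3 -m crank '[{"grip":0,"x":-0.001,"y":0.001,"z":0.012,"yaw":0},{"grip":0,"x":-0.001,"y":0.001,"z":0.022,"yaw":0},{"grip":0,"x":-0.001,"y":0.001,"z":0.03,"yaw":0},{"grip":0,"x":-0.001,"y":0.001,"z":0.036,"yaw":0},{"grip":0,"x":-0.001,"y":0.001,"z":0.04,"yaw":0}]' 30
python3 -m crank '[{"grip":0,"x":0,"y":0,"z":0,"yaw":0},{"grip":0,"x":0,"y":0,"z":0,"yaw":0},{"grip":0,"x":0,"y":0,"z":0,"yaw":0},{"grip":0,"x":0,"y":0,"z":0,"yaw":0},{"grip":0,"x":0,"y":0,"z":0,"yaw":0}]'
python3 -m crank '[{"grip":0,"x":0,"y":0,"z":0,"yaw":0},{"grip":0,"x":0,"y":0,"z":0,"yaw":0},{"grip":0,"x":0,"y":0,"z":0,"yaw":0},{"grip":0,"x":0,"y":0,"z":0,"yaw":0},{"grip":0,"x":0,"y":0,"z":0,"yaw":0}]'
python3 -c "
from h import *
f=grab_frame('top');g=grab_frame('side')
save(np.hstack([cv2.resize(f[165:275,440:530],(400,489)),cv2.resize(g[290:390,235:360],(400,489))]),'pics/press2.png')"
```

```text
time_s: 27.05
ee_pos: [487.2, -338.6, 43.1]
ee_rot: [179.8, -0.5, -11.8]
force: [-10.0, 9.3, 58.1]
gripper_width: 0.5
gripper_force: 29.4
time_s: 27.47
ee_pos: [487.0, -338.5, 44.0]
ee_rot: [179.8, -0.6, -11.8]
force: [-4.5, 5.7, 38.3]
gripper_width: 0.4
gripper_force: 19.4
time_s: 27.88
ee_pos: [487.0, -338.5, 43.9]
ee_rot: [179.8, -0.6, -11.8]
force: [-6.4, 6.4, 37.3]
gripper_width: 0.6
gripper_force: 19.4
```

View pics/press2.png

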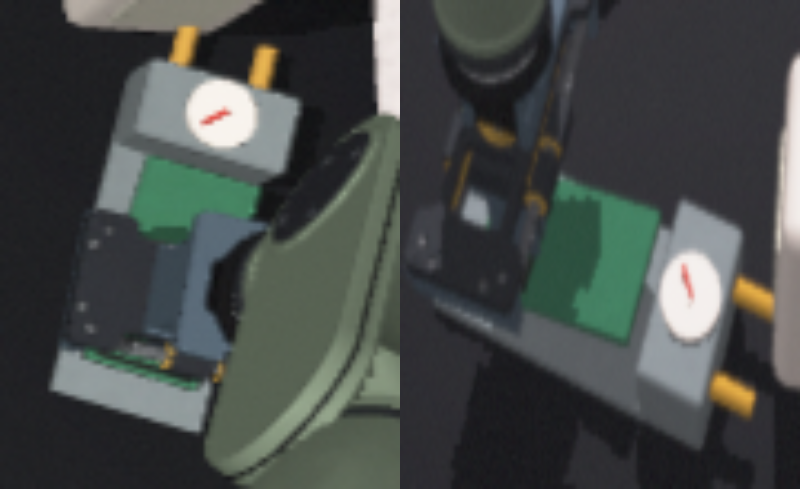

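The needle is at the same stop position as in the first press, with 37 N on the tool. I let the treadle up and check the final scene.

```bash
python3 -m crank '[{"grip":0,"x":0,"y":0,"z":-0.02,"yaw":0},{"grip":0,"x":0,"y":0,"z":-0.05,"yaw":0},{"grip":0,"x":0,"y":0,"z":-0.09,"yaw":0},{"grip":0,"x":0,"y":0,"z":-0.13,"yaw":0},{"grip":0,"x":0,"y":0,"z":-0.16,"yaw":0}]'
python3 -m crank '[{"grip":0,"x":-0.035,"y":0,"z":0,"yaw":0},{"grip":0,"x":-0.07,"y":0,"z":0,"yaw":0},{"grip":0,"x":-0.11,"y":0,"z":0,"yaw":0},{"grip":0,"x":-0.13,"y":0,"z":0,"yaw":0},{"grip":0,"x":-0.13,"y":0,"z":0,"yaw":0}]'
python3 -m crank '[{"grip":0,"x":0,"y":0,"z":0,"yaw":0},{"grip":0,"x":0,"y":0,"z":0,"yaw":0},{"grip":0,"x":0,"y":0,"z":0,"yaw":0},{"grip":0,"x":0,"y":0,"z":0,"yaw":0},{"grip":0,"x":0,"y":0,"z":0,"yaw":0}]'
python3 -c "
from h import *
f=grab_frame('top');g=grab_frame('side')
save(np.vstack([cv2.resize(f[80:320,160:540],None,fx=1.6,fy=1.2),cv2.resize(g[130:390,220:420],(608,310))]),'pics/end.png')"
```

```text
time_s: 28.4
ee_pos: [484.3, -337.2, 199.9]
ee_rot: [179.9, -0.2, -11.7]
force: [0.5, -0.4, 0.6]
gripper_width: 0.4
gripper_force: 0.0
time_s: 28.82
ee_pos: [352.4, -308.7, 196.5]
ee_rot: [-180.0, 0.2, -11.8]
force: [-1.1, -0.2, 0.4]
gripper_width: 0.3
gripper_force: 0.0
time_s: 29.23
ee_pos: [357.4, -310.8, 196.2]
ee_rot: [-180.0, 0.0, -11.7]
force: [0.1, 0.2, -0.4]
gripper_width: 0.5
gripper_force: 0.0
```

View pics/end.png

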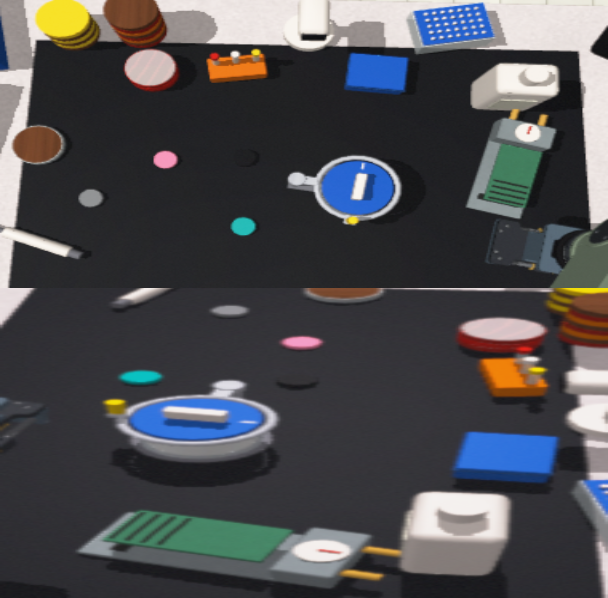

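The lid is home on the jar at (358,187), the treadle is up with its needle back, and the bystanders have not moved.

```bash
python3 -c "
from workcell import *
print(job_done())"
```

```text
the job is handed in; nothing more can be done
None
```

The job is handed in: I pressed and released the treadle before and after, put the orange and yellow dishes (the only two present) in the jar, and screwed the lid home; the bystanders look unmoved in the last pictures, and the hand-in returned no verdict.

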